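Stop-button check on the office letter folder

ROBOT

A 6-joint arm with a two-finger parallel gripper is mounted at the origin on the work surface. World frame = base frame: x ahead of the robot, y to its left, z up, the work surface at z = 0. Lengths are in m, angles in degrees, forces in N, time in s.
With the tool pointing down it reaches from about 0.35 to 0.8 m from the base axis. Payload 7.3 kg.
Tool frame: the origin (TCP) lies on the centre line of the jaws, within the pads' length; the fingertips stand 25 mm ahead of it and the grasp point (between the pads) lies 6 mm ahead of it; x points along the fingers, y is the direction in which the jaws open and shut, and the axes are right-handed (so a half turn about x gives the same grasp; the last joint's range is limited). The gripper opens to 85 mm and grips with 20 to 120 N. Pads are 22 mm wide; open, the fingers measure 114 mm over their backs; the gripper's body (76 mm by 85 mm) begins 54 mm behind the grasp point. The pads swing forward as they close: fully open they stand 13 mm farther back than shut.
Start: joints at [-72.651, 19.595, 87.324, -0, 73.075, -8.365], TCP at [0.228, -0.473, 0.256] pointing down, gripper open.
Joint ranges: [-145.02, 145.02], [-44.19, 115.74], [2.07, 154.8], [-57.11, 237.11], [16.16, 152.29], [-177.93, 177.93]. Speed limits (degrees/s): [147.25, 147.25, 180, 180, 180, 180].

INTERFACE

Orientations are given as a 3x3 rotation matrix whose columns are the frame's x, y, z axes.
In Python, from cell import sensors, viewer, job gives the robot as it stands.
- The arm moves only by the shell command python3 -m inch 'ROWS' [FORCE]. ROWS is JSON, a list of rows, each an object with "gripper": the opening, from -1 (shut) to 1 (fully open); "slide": the shift along the tool's x, y, z as a fraction of full scale, a list of three; "angular": the turn, a rotation vector about the tool's x, y, z as a fraction of full scale, a list of three. In form: [{"gripper": gripper, "slide": [x, y, z], "angular": [wx, wy, wz]}, ...]. A call has 1 to 12 rows; each row shifts and turns the pose as measured when the row begins, along the tool's axes as they then stand; what a row does not reach is not made up. Full scale, the value 1, is 50 mm for a shift and 5 degrees for a turn. A row lasts 1/8 s, in which the tool goes at most 62.5 mm and 10.7 degrees, less where a joint would pass 70% of its speed; a pose out of reach is approached as far as the arm can. A call with a number of a shift or a turn outside -1 to 1 is refused whole. A call with a gripper value outside its range is refused whole. The fingers move at their own pace and stop on an object; FORCE is the grip in N (left out, the last holds). Time passes only in rows, so rows that do not move let the fingers close. It gives the time, the measured TCP pose, the force and the opening at its end, in the units of the state.
- sensors.get_state(): the state, without advancing time (a new reading comes with each control period).
- viewer.read_camera(name): name is "scene" or "top" or "wrist"; returns (picture, depth): 400x640x3 uint8, red, green, blue; 400x640 float32, m along the optical axis (not along the pixel's ray), 0 where there is no reading.
- viewer.camera_model(name): a dict with "intrinsics" (3x3 intrinsics, pixels), "D" ([k1, k2, p1, p2, k3] as OpenCV has them; the pictures are not rectified), "cam_to_world" (4x4, takes a point from camera to world coordinates); the wrist camera has in their place "hand_eye" (4x4, takes a point from camera to tool coordinates, whose origin is the TCP and whose axes are the tool frame's). Camera axes: x right, y down, z forward; pixel columns grow to the right and rows downward; lengths in m; the calibration is good to about 2 mm. A picture is of the moment at which its call begins: read the wrist's pose just before it. camera_model takes no time and is no camera call.
- job.close_job(): hands the job in, once; it reports no verdict.
The state is a dict: "t": time; "joints": joint angles; "qvel": joint speeds; "joint_efforts": joint torques, N m; "position": TCP position; "orientation": TCP orientation; "contact_force": force on the tool from outside, world axes, zero at the start; "moment": the same for the moment, N m; "opening": finger opening in m.
Only numpy, scipy, OpenCV 4.12 (cv2) and the standard library are available. Lean on these libraries where they do the work, as an engineer would, in place of code of your own. Each camera call takes 0.05 s, during which the arm holds its last target. There are 200 camera calls.

TASK

Do the stop-button check on the letter-folding machine: press the red mushroom button on the yellow box right down, then turn its head clockwise (seen from above) as far as it goes to reset it, and let go so that it stands up again. Do not touch the grey box with the black button.

Things in the scene. Friction and masses are not known exactly. Their poses are not given: they have to be found in the camera images.
- stop_top (a point): Centre of the flat top of the red mushroom head, 106 mm above the desk; turns with the head, z up, a white line on the head runs along -x. Head: round, 40 mm across, 22 mm high, upright rim from 3 to 19 mm above its underside, which is 24 mm above its box, on a 24 mm spindle. Yellow box: fixed to the desk, any yaw, 90 x 90 x 60 mm high, a white and a green dot on top.
- stop_press (a joint): How far the red head is pushed straight down, in m: 0 up, 0.008 fully down at its stop. A spring pushes it up: 3 N to start it, 8 N fully down; it comes back up by itself when let go.
- stop_turn (a joint): How far the red head is turned clockwise seen from above, in rad: 0 (white line at the white dot) to 1.31 (75 degrees, white line at the green dot) at its end stop. It starts between 0 and 0.2, turns against 0.06 N m of friction and stays where it is left.
- start_box: Grey control box with a black mushroom head, the machine's start button, not to be touched: fixed, same shape and size as the yellow one. Origin at the centre of its underside on the desk, z up; the head is on its axis, top 106 mm above the desk. The two boxes' centres are at least 160 mm apart.
Mind the look-alikes: they are no part of the job. Of the things shaped like the part that bears stop_top, the yellow one is meant.

How it is judged:
By the outcome, as a careful person would: the job done as asked, in the order asked, and still so for the second after the job is handed in, with the robot touching nothing.
It also fails if it takes over 38 s, if anything falls off the work surface, if the arm or the gripper's body presses on something with over 40 N, if the wrist force passes 120 N, or if a joint passes its speed limit or range.

## Working session

There is one attempt and no reset: what is moved stays moved. The work goes in short steps, Python scripts to look and compute and a shell command to move; the robot and the scene stay as the last step left them, time stands still between calls to the robot, and variables do not carry over. Pictures are saved under pics/ and viewed, about 8 in all and at most 12, crops included, and the job is handed in when it is done.

```bash
mkdir -p pics; ls
cat > h.py <<'E'
import numpy as np,cv2
from cell import sensors,viewer,job
def snap(n,f,crop=None,k=1):
    s=sensors.get_state(); im,d=viewer.read_camera(n)
    np.savez(f'pics/{f}.npz',im=im,d=d,p=s['position'],R=s['orientation'])
    show(f,f,crop,k); return s
def show(f,out,crop=None,k=1):
    im=np.load(f'pics/{f}.npz')['im']
    if crop: x0,y0,x1,y1=crop; im=im[y0:y1,x0:x1]
    cv2.imwrite(f'pics/{out}.png',cv2.resize(im,None,fx=k,fy=k,interpolation=cv2.INTER_CUBIC)[:,:,::-1])
def ray(n,f,u,v):
    m=viewer.camera_model(n); z=np.load(f'pics/{f}.npz')
    if n=='wrist':
        T=np.eye(4);T[:3,:3]=z['R'];T[:3,3]=z['p'];T=T@np.array(m['hand_eye'])
    else: T=np.array(m['cam_to_world'])
    q=cv2.undistortPoints(np.array([[[u,v]]],float),np.array(m['intrinsics']),np.array(m['D']))[0,0]
    return T[:3,3],T[:3,:3]@np.array([q[0],q[1],1]),z['d'][int(round(v)),int(round(u))]
def at_z(n,f,u,v,h):
    o,r,d=ray(n,f,u,v); return o+r*(h-o[2])/r[2]
def at_d(n,f,u,v):
    o,r,d=ray(n,f,u,v); return o+r*d
E
python3 - <<'E'
from h import *
s=snap('top','t0'); snap('scene','s0')
print(s)
E
```

```text
pics
{'t': 0.0, 'joints': array([-7.26515641e+01,  1.96385429e+01,  8.73776859e+01, -5.84957930e-04,
        7.30773489e+01, -8.36672813e+00]), 'qvel': array([ 0.04329041,  0.05745971,  0.03392433,  0.00222014, -0.13596063,
       -0.0015724 ]), 'joint_efforts': array([ 2.58498963e-03, -4.33667243e+01, -2.46005076e+01,  1.95813673e-04,
        7.90771010e-03,  1.06761865e-05]), 'position': array([ 0.22768688, -0.47263773,  0.2556041 ]), 'orientation': array([[-4.96325284e-04,  4.33899835e-01, -9.00960980e-01],
       [ 1.55602885e-03, -9.00959665e-01, -4.33900059e-01],
       [-9.99998666e-01, -1.61727685e-03, -2.27991600e-04]]), 'contact_force': array([-1.46286316,  0.35696914, -0.30893337]), 'moment': array([ 0.05246575, -0.00550593,  0.0058297 ]), 'opening': 0.08548989370762894}
```

View pics/t0.png

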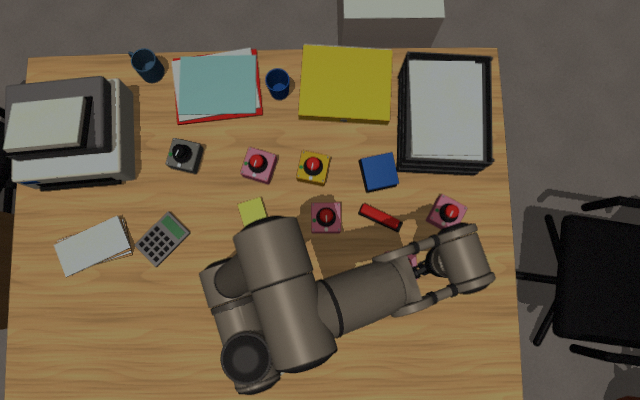

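View pics/s0.png

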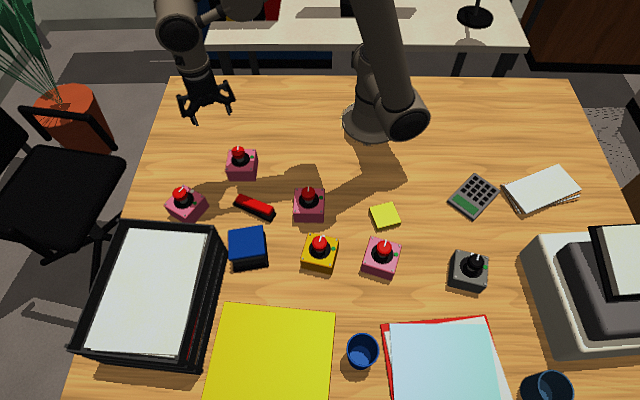

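Boxes with red heads in the top view: pink at (257,164), (326,216), (449,212) and about (435,262), half hidden by the gripper. The yellow one is at (313,167), and the grey box with the black head is at (183,154). I choose the yellow one and will check it in a close crop.

Run:
```python
from h import *
show('t0','t0c',(275,130,355,190),10)
for n,p in dict(yel=(313,165),pinkL=(257,162),pinkN=(326,216),grey=(182,153)).items():
    print(n,at_z('top','t0',*p,.106).round(3),at_d('top','t0',*p).round(3))
for p in [(320,242)]: print(at_z('scene','s0',*p,.106).round(3),at_d('scene','s0',*p).round(3))
```

```text
yel [ 0.526 -0.171  0.106] [ 0.526 -0.171  0.106]
pinkL [ 0.538 -0.004  0.106] [ 0.538 -0.004  0.107]
pinkN [ 0.373 -0.207  0.106] [ 0.373 -0.207  0.104]
grey [0.57  0.222 0.106] [0.571 0.223 0.104]
[ 0.533 -0.169  0.106] [ 0.531 -0.169  0.102]
```

View pics/t0c.png

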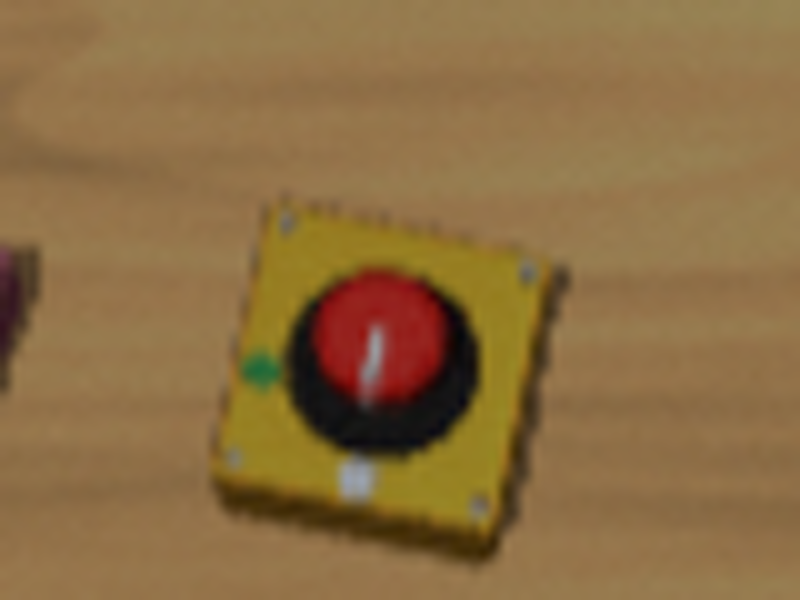

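The crop shows a yellow box with a red head centred at about (313.5,163.5). The white line points to the white dot at (311,178), and the green dot is at (301,167). Yellow head ≈ (0.528,-0.170,0.106), and the depth agrees. Moving above it.

```bash
python3 -m inch '[{"gripper":1,"slide":[0,-0.36,-1],"angular":[0,0,0]},{"gripper":1,"slide":[0,-0.36,-1],"angular":[0,0,0]},{"gripper":1,"slide":[0,-0.36,-1],"angular":[0,0,0]},{"gripper":1,"slide":[0,-0.36,-1],"angular":[0,0,0]},{"gripper":1,"slide":[0,-0.36,-1],"angular":[0,0,0]},{"gripper":1,"slide":[0,-0.36,-1],"angular":[0,0,0]},{"gripper":1,"slide":[0,-0.36,-1],"angular":[0,0,0]},{"gripper":1,"slide":[0,-0.36,-1],"angular":[0,0,0]}]' 40
python3 - <<'E'
from h import *
s=snap('wrist','w0'); print(s['position'],s['joints'],s['orientation'],s['t'])
E
```

```text
t: 1.1
position: [0.5321, -0.1631, 0.253]
orientation: [[-0.004, 0.426, -0.905], [0.004, -0.905, -0.426], [-1.0, -0.005, 0.002]]
contact_force: [0.3, -0.0, 0.5]
opening: 0.0854
[ 0.5321226  -0.16311838  0.25303775] [-24.99608469  23.21194543  82.34305819   0.12589843  74.74857914
  39.72890168] [[-0.00390585  0.42642512 -0.90451444]
 [ 0.00416004 -0.90450658 -0.42643938]
 [-0.99998372 -0.00542842  0.00175893]] 1.1
```

View pics/w0.png

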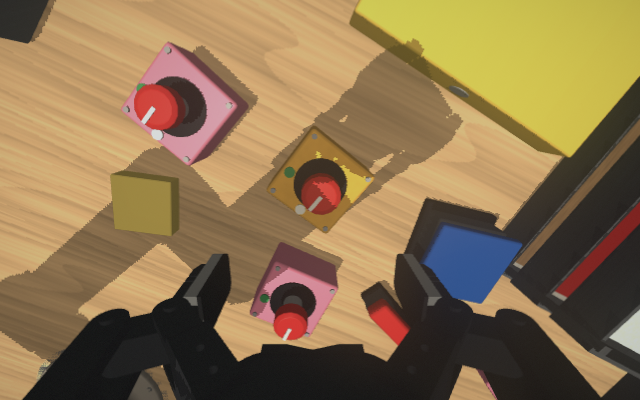

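The wrist view shows the yellow box at (321,183) with its red head at (321,194), clear between the fingers. Pink boxes are at (155,107) and (290,325). I'll refine the head centre with depth.

```bash
cat > m.py <<'E'
from h import *
def cloud(f,n='wrist'):
    m=viewer.camera_model(n); z=np.load(f'pics/{f}.npz'); d=z['d']
    T=np.eye(4)
    if n=='wrist': T[:3,:3]=z['R'];T[:3,3]=z['p'];T=T@np.array(m['hand_eye'])
    else: T=np.array(m['cam_to_world'])
    v,u=np.mgrid[0:400,0:640]
    q=cv2.undistortPoints(np.stack([u,v],-1).reshape(-1,1,2).astype(float),np.array(m['intrinsics']),np.array(m['D']))[:,0]
    P=np.c_[q,np.ones(len(q))]*d.reshape(-1,1)
    return P@T[:3,:3].T+T[:3,3],z['im'].reshape(-1,3),d.ravel()
E
python3 - <<'E'
from m import *
for n,f in (('wrist','w0'),('top','t0'),('scene','s0')):
    P,c,d=cloud(f,n); r=np.hypot(P[:,0]-.528,P[:,1]+.17)
    k=(d>0)&(r<.035)&(P[:,2]>.1015)&(P[:,2]<.112)
    (cx,cy),R=cv2.minEnclosingCircle(P[k,:2].astype(np.float32))
    print(n,k.sum(),P[k].mean(0).round(4),(cx,cy,R))
    if n=='wrist':
        for a in (.024,.026,.028,.030,.032,.034):
            j=(d>0)&(abs(r-a)<.001)&(P[:,2]<.08); print(a,np.percentile(P[j,2],[5,25,50,75,95]).round(3))
E
```

```text
wrist 1215 [ 0.5344 -0.17    0.1052] (0.5332776308059692, -0.17045046389102936, 0.020013311877846718)
0.024 [0.06  0.061 0.061 0.062 0.062]
0.026 [0.06  0.061 0.061 0.062 0.062]
0.028 [0.059 0.06  0.061 0.062 0.062]
0.03 [0.059 0.06  0.061 0.062 0.062]
0.032 [0.059 0.06  0.06  0.061 0.062]
0.034 [0.059 0.06  0.06  0.061 0.062]
top 122 [ 0.5344 -0.1693  0.1059] (0.5347944498062134, -0.1694425344467163, 0.019982343539595604)
scene 153 [ 0.5336 -0.1717  0.1051] (0.5333012938499451, -0.17171908915042877, 0.019616445526480675)
```

```bash
python3 -m inch '[{"gripper":1,"slide":[0.6,0.14,0.02],"angular":[0,0,0]},{"gripper":1,"slide":[0.8,0,0],"angular":[0,0,0]},{"gripper":1,"slide":[0.6,0,0],"angular":[0,0,0]},{"gripper":1,"slide":[0.4,0,0],"angular":[0,0,0]},{"gripper":1,"slide":[0,0,0],"angular":[0,0,0]}]' 40
python3 - <<'E'
from h import *
s=sensors.get_state();p=s['position'];R=s['orientation']
print(p,R.T@(np.array([.534,-.170,.097])-p)/.05, R[:,0], s['contact_force'])
E
```

```text
t: 1.78
position: [0.5385, -0.1613, 0.1276]
orientation: [[-0.004, 0.435, -0.901], [0.008, -0.901, -0.435], [-1.0, -0.009, -0.0]]
contact_force: [-0.1, -0.2, 0.3]
opening: 0.0856
[ 0.5384914  -0.1612914   0.12758067] [0.61044613 0.12347008 0.15680129] [-0.00370525  0.00846334 -0.99995732] [-0.07595677 -0.2259298   0.25382485]
```

```bash
python3 -m inch '[{"gripper":1,"slide":[0.0,0.12,0.16],"angular":[0,0,0.1]},{"gripper":1,"slide":[0.1,0,0],"angular":[0,0,0]},{"gripper":1,"slide":[0,0,0],"angular":[0,0,0]}]' 40
python3 - <<'E'
from h import *
s=sensors.get_state();p=s['position'];R=s['orientation']
print(p,R.T@(np.array([.534,-.170,.097])-p)/.05, R[:,0], s['contact_force'])
E
```

```text
t: 2.15
position: [0.5344, -0.1716, 0.1245]
orientation: [[0.004, 0.434, -0.901], [-0.002, -0.901, -0.434], [-1.0, 0.003, -0.003]]
contact_force: [0.2, 0.6, 0.3]
opening: 0.0854
[ 0.53444884 -0.17162056  0.1244649 ] [ 0.54920961 -0.03474008 -0.00460645] [ 0.003567   -0.00160743 -0.99999235] [0.24331018 0.5683513  0.29470152]
```

```bash
python3 -m inch '[{"gripper":1,"slide":[0.3,-0.02,0],"angular":[0,0,0]},{"gripper":1,"slide":[0.22,0,0],"angular":[0,0,0]},{"gripper":1,"slide":[0.05,0,0],"angular":[0,0,0]},{"gripper":1,"slide":[0,0,0],"angular":[0,0,0]}]' 40
python3 - <<'E'
from h import *
s=snap('wrist','w1');p=s['position'];R=s['orientation']
print(p,R.T@(np.array([.534,-.170,.097])-p)/.05, R[:,0], s['contact_force'])
E
```

```text
t: 2.65
position: [0.5342, -0.1705, 0.094]
orientation: [[0.004, 0.434, -0.901], [-0.002, -0.901, -0.434], [-1.0, 0.003, -0.003]]
contact_force: [-0.6, -0.8, 0.4]
opening: 0.0851
[ 0.53417473 -0.17053768  0.09403588] [-0.0593118  -0.01102463 -0.00168026] [ 0.00370038 -0.00157756 -0.99999191] [-0.62808055 -0.80671973  0.4052041 ]
```

View pics/w1.png

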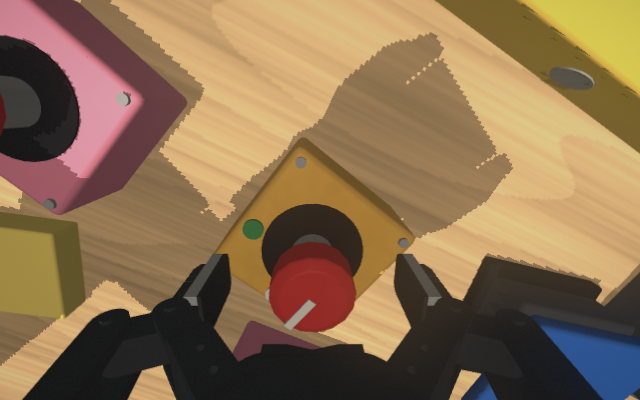

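The head at (312,290) is centred between the pads at x=229 and x=397, and nothing is in the way. Raise 3 mm and close.

```bash
python3 -m inch '[{"gripper":1,"slide":[-0.06,0,0],"angular":[0,0,0]},{"gripper":-1,"slide":[0,0,0],"angular":[0,0,0]},{"gripper":-1,"slide":[0,0,0],"angular":[0,0,0]},{"gripper":-1,"slide":[0,0,0],"angular":[0,0,0]},{"gripper":-1,"slide":[0,0,0],"angular":[0,0,0]},{"gripper":-1,"slide":[0,0,0],"angular":[0,0,0]}]' 40
```

```text
t: 3.45
position: [0.5345, -0.1703, 0.0987]
orientation: [[0.005, 0.434, -0.901], [-0.002, -0.901, -0.434], [-1.0, 0.004, -0.004]]
contact_force: [-1.2, 0.5, 1.4]
opening: 0.0385
```

```bash
python3 -m inch '[{"gripper":-1,"slide":[0.08,0,0],"angular":[0,0,0]},{"gripper":-1,"slide":[0.08,0,0],"angular":[0,0,0]},{"gripper":-1,"slide":[0.06,0,0],"angular":[0,0,0]},{"gripper":-1,"slide":[0.06,0,0],"angular":[0,0,0]}]' 40
```

```text
t: 3.95
position: [0.5351, -0.1705, 0.0902]
orientation: [[0.009, 0.434, -0.901], [-0.003, -0.901, -0.434], [-1.0, 0.007, -0.006]]
contact_force: [-12.3, 5.2, 34.9]
opening: 0.0381
```

Fully down: 8.5 mm of travel, and the force has risen to 35 N, well above the 8 N spring. Now turn clockwise (+x of the tool) while held down.

```bash
python3 -m inch '[{"gripper":-1,"slide":[0.02,0,0],"angular":[1,0,0]},{"gripper":-1,"slide":[0.02,0,0],"angular":[1,0,0]},{"gripper":-1,"slide":[0.02,0,0],"angular":[1,0,0]},{"gripper":-1,"slide":[0.02,0,0],"angular":[1,0,0]},{"gripper":-1,"slide":[0.02,0,0],"angular":[1,0,0]},{"gripper":-1,"slide":[0.02,0,0],"angular":[1,0,0]}]' 40
python3 - <<'E'
from h import *
s=sensors.get_state();R=s['orientation']
print(s['moment'],s['joints'],np.degrees(np.arctan2(R[1,1],R[0,1])))
E
```

```text
t: 4.7
position: [0.5349, -0.1714, 0.0906]
orientation: [[0.012, -0.089, -0.996], [-0.007, -0.996, 0.088], [-1.0, 0.006, -0.012]]
contact_force: [-5.2, 1.8, 13.5]
opening: 0.0387
[0.27510316 0.75047466 0.01762981] [-25.53291912  33.37031465  93.8392464   -0.11199182  52.01322963
  69.61070899] -95.07745473210568
```

```bash
python3 -m inch '[{"gripper":-1,"slide":[0.04,0,0],"angular":[1,0,0]},{"gripper":-1,"slide":[0.03,0,0],"angular":[1,0,0]},{"gripper":-1,"slide":[0.03,0,0],"angular":[1,0,0]},{"gripper":-1,"slide":[0.03,0,0],"angular":[1,0,0]},{"gripper":-1,"slide":[0.03,0,0],"angular":[1,0,0]},{"gripper":-1,"slide":[0.03,0,0],"angular":[1,0,0]},{"gripper":-1,"slide":[0.03,0,0],"angular":[1,0,0]}]' 40
python3 - <<'E'
from h import *
s=sensors.get_state();R=s['orientation']
print(s['moment'],s['joints'],np.degrees(np.arctan2(R[1,1],R[0,1])))
E
```

```text
t: 5.58
position: [0.5345, -0.1726, 0.0905]
orientation: [[0.015, -0.657, -0.754], [-0.013, -0.754, 0.657], [-1.0, -0.0, -0.02]]
contact_force: [-6.8, 2.3, 17.6]
opening: 0.0386
[0.3255652  1.14323003 0.07906103] [-25.56552174  33.24747255  94.10859761  -0.36989596  51.53942282
 105.73122035] -131.0693048137998
```

```bash
python3 -m inch '[{"gripper":-1,"slide":[0.03,0,0],"angular":[1,0,0]},{"gripper":-1,"slide":[0.03,0,0],"angular":[1,0,0]},{"gripper":-1,"slide":[0.03,0,0],"angular":[1,0,0]}]' 40
python3 - <<'E'
from h import *
s=snap('wrist','w2');R=s['orientation']
print(s['moment'],s['joints'],np.degrees(np.arctan2(R[1,1],R[0,1])))
E
```

```text
t: 5.95
position: [0.5347, -0.174, 0.0905]
orientation: [[0.018, -0.832, -0.555], [-0.018, -0.555, 0.832], [-1.0, -0.005, -0.025]]
contact_force: [-4.2, -0.5, 13.0]
opening: 0.0384
[-0.11681323  0.71988669  1.08522695] [-25.57825636  33.21572573  94.18424403  -0.62546801  51.25395242
 121.08475296] -146.2739766527666
```

View pics/w2.png

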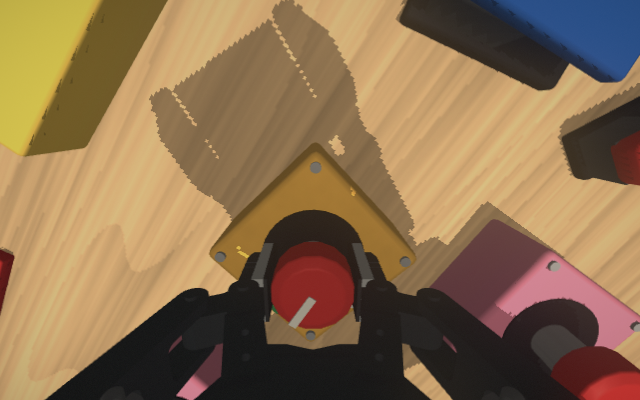

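The moment about z jumped from 0.08 to 1.09 N m, so it is at the end stop, still pressed down at z=0.0905. The view shows the grip holding the head at (312,285). Letting go, then rising.

```bash
python3 -m inch '[{"gripper":1,"slide":[0,0,0],"angular":[0,0,0]},{"gripper":1,"slide":[0,0,0],"angular":[0,0,0]},{"gripper":1,"slide":[0,0,0],"angular":[0,0,0]},{"gripper":1,"slide":[0,0,0],"angular":[0,0,0]},{"gripper":1,"slide":[0,0,0],"angular":[0,0,0]}]' 40
python3 - <<'E'
from h import *
s=sensors.get_state();p=s['position'];R=s['orientation']
print(R.T@(np.array([.534,-.170,.2])-p)/.05, R[:,0])
E
```

```text
t: 6.62
position: [0.5347, -0.1742, 0.0889]
orientation: [[0.017, -0.834, -0.552], [-0.018, -0.552, 0.834], [-1.0, -0.004, -0.024]]
contact_force: [0.2, -0.2, 0.1]
opening: 0.0858
[-2.22226778 -0.04502653  0.02440557] [ 0.01697906 -0.01774278 -0.99969841]
```

```bash
python3 -m inch '[{"gripper":1,"slide":[-0.3,0,0],"angular":[0,0,0]},{"gripper":1,"slide":[-0.6,0,0],"angular":[0,0,0]},{"gripper":1,"slide":[-1,0,0],"angular":[0,0,0]},{"gripper":1,"slide":[-1,0,0],"angular":[0,0,0]},{"gripper":1,"slide":[0,0,0],"angular":[0,0,0]}]' 40
python3 - <<'E'
from m import *
s=snap('wrist','w3')
show('w3','w3c',(220,120,420,270),4)
P,c,d=cloud('w3'); r=np.hypot(P[:,0]-.534,P[:,1]+.17)
k=(d>0)&(r<.018); print(np.percentile(P[k,2],[50,90]),s['t'],s['position'])
E
```

```text
t: 7.25
position: [0.5324, -0.1715, 0.2423]
orientation: [[0.019, -0.834, -0.552], [-0.019, -0.552, 0.833], [-1.0, -0.006, -0.026]]
contact_force: [0.3, -0.6, -0.6]
opening: 0.0855
[0.29896882 0.30647707] 7.25 [ 0.53235365 -0.17153855  0.24234928]
```

View pics/w3c.png

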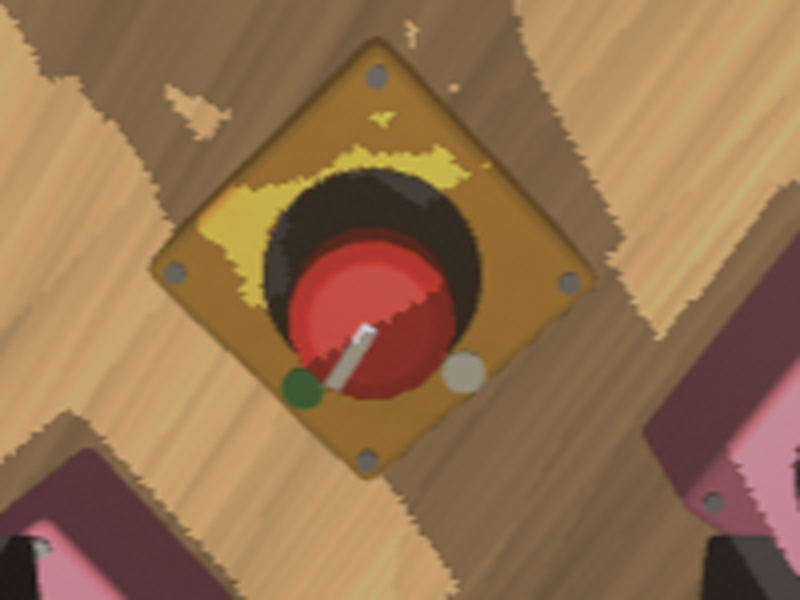

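The line at (367,330)→(333,385) in the crop points towards the green dot at (303,388). I'll check the angle and height numerically.

Run:
```python
from m import *
f=lambda x,y,h:at_z('wrist','w3',220+(x-1.5)/4,120+(y-1.5)/4,h)
a=f(367,330,.106);b=f(333,385,.106);g=f(303,388,.06);w=f(464,373,.06);C=np.mean([f(376,76,.06),f(176,273,.06),f(569,283,.06),f(367,461,.06)],0)
an=lambda v:np.degrees(np.arctan2(v[1],v[0])).round(1)
print('line',an(b-a),'green',an(g-C),'white',an(w-C),'C',C, 'b-C',an(b-C))
P,c,d=cloud('w3'); c=c.astype(int)
k=(d>0)&(np.hypot(P[:,0]-.534,P[:,1]+.17)<.025)&(P[:,2]<.13)&(P[:,2]>.08)
print(k.sum(),np.percentile(P[k,2],[50,75,95]))
```

```text
line 92.9 green 92.3 white 166.8 C [ 0.5326524  -0.17022938  0.06      ] b-C 91.5
1408 [0.10532531 0.10600689 0.10681801]
```

The line is at 92.9° and the green dot at 92.3°, so it sits at the end stop. The top is at 0.106 m, so the head is up. The robot is clear; handing in.

```bash
python3 -c "
from cell import job; print(job.close_job())"
```

```text
the job is handed in; nothing more can be done
None
```

The stop-button check is done and handed in at about 7.3 s of the 38 s allowed.

- **Press:** I gripped the red head on the yellow box and pushed it down 8.5 mm. The force rose to 35 N, well above the 8 N spring, so it was at its stop.
- **Turn:** I held it down and turned it clockwise until the moment about the vertical jumped to about 1.1 N m, which was the end stop. The gripper turned about 82°, more than the head's 75° of travel, so the pads must have slipped a little at the end.
- **Let go:** I opened the gripper and rose about 15 cm clear.

The last checks agreed:
- The white line is at 92.9° and the green dot at 92.3°.
- The head's top is back at 0.106 m.
- The contact force is about zero, and the arm went nowhere near the grey box.

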